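# Close a bar clamp on an edge joint

## Robot

A 6-joint arm with a two-finger parallel gripper is mounted at the origin on a cart in front of the work surface, level with it; the furniture and walls round the work are solid. World frame = base frame: x ahead of the robot, y to its left, z up, the work surface at z = 0. Lengths are in mm, angles in rad, forces in N, time in s.
With the tool pointing down it reaches from about 400 to 825 mm from the base axis. Payload 7 kg.
Tool frame: the origin (TCP) lies midway between the tips of the shut fingers; the grasp point (between the pads) lies 19 mm behind it; z points along the fingers, y is the line along which they close (so a half turn about z gives the same grasp; the last joint's range is limited). The gripper opens to 85 mm and grips with 20 to 120 N. Pads are 22 mm wide; open, the fingers measure 114 mm over their backs; the gripper's body (76 mm by 85 mm) begins 54 mm behind the grasp point. The pads swing forward as they close: fully open they stand 13 mm farther back than shut.
Start: joints at [1.59, 0.359, 0.012, 0, -1.224, -0.288], TCP at [179.273, 650.735, 198.202] pointing down, gripper open.
Joint ranges: [-3.07, 3.07], [-1.43, 2.12], [-1.02, 1.25], [-3.03, 1.67], [-3.05, -0], [-3.03, 3.03]. Speed limits (rad/s): [2.39, 2.39, 3.01, 3.14, 3.14, 3.14].

## Interface

Orientations are given as a rotation vector (axis times angle).
In Python, from station import bot gives the robot as it stands.
- The arm moves only by the tool drive_effector, called as a command line: name --argument value ..., lists and objects as JSON in quotes. Schema: {"type":"object","properties":{"moves":{"type":"string"},"only":{"type":"string"},"quiet":{"type":"boolean"},"lines":{"type":"string"}},"required":["moves"],"additionalProperties":false}. moves is a string of 1 to 8 rows, parted by a bar, with the numbers parted by commas; each row has 5 numbers: dx, dy, dz in shares of the most that a row can go, 1 being 62.5 mm, then a turn about the tool's z in units of 0.2 rad, then the opening from 0.0 (shut) to 1.0 (fully open); each row shifts and turns the commanded pose from where the row before left it, along the tool's axes as they then stand; what a row does not reach is not made up. A row lasts 1/8 s, in which the tool goes at most 62.5 mm and 0.188 rad, less where a joint would pass 70% of its speed; a pose out of reach is approached as far as the arm can. The fingers move at their own pace and stop on an object; the grip force is fixed at half the most. Time passes only in rows, so rows that do not move let the fingers close. The tool returns the time, the measured TCP pose, the force, the opening and the grip force at its end. only (a regular expression) keeps the lines of the reply that match it, lines (a string "A,B") keeps lines A to B, and quiet returns only ok. Input that does not fit is refused with a message, and nothing moves.
- bot.get_obs(): the state, without advancing time (a new reading comes with each control period).
- bot.capture(name): name is "side" or "top" or "wrist"; returns the picture (400x640x3 uint8, red, green, blue); there is no depth.
- bot.camera_info(name): a dict with "K" (3x3 intrinsics, pixels), "rvec" (rotation vector, rad) and "tvec" (3), from world to camera coordinates, as OpenCV has them. Camera axes: x right, y down, z forward; pixel columns grow to the right and rows downward; lengths in mm; the calibration is good to about 2 mm. A picture is of the moment at which its call begins: read the wrist's pose just before it. camera_info takes no time and is no camera call; for the wrist camera it gives the pose at the moment of the call.
- bot.job_done(): hands the job in; it is judged then, once.
The state is a dict: "time": time; "joint_pos": joint angles; "qd": joint speeds; "effort": joint torques, N m; "position": TCP position; "tcp_rot": TCP orientation; "wrist_force": force on the tool from outside, world axes, zero at the start; "torque": the same for the moment, N m; "opening": opening from 0.0 (shut) to 1.0 (fully open); "grip_force": force on a finger pad.
Only numpy, scipy, OpenCV 4.12 (cv2) and the standard library are available. Lean on these libraries where they do the work, as an engineer would, in place of code of your own. Each camera call takes 0.05 s, during which the arm holds its last target. There are 200 camera calls.

## Task

Two boards lie loose in the glue-up jig, ready to be joined edge to edge with their ends flush. Using pushes of the fingertips only, without picking anything up, first push both boards by their near ends until they sit square against the stop batten, while the clamp is still open. Then push the clamp's sliding head along its bar until the boards are closed tight together between the two pads, leave it there with the ends still against the batten, and leave the other things on the bench undisturbed.

Things in the scene. Friction and masses are not known exactly. Their poses are not given: they have to be found in the camera images.
- jig: Glue-up jig screwed to the bench: white 12 mm base board with clamp and stop batten. Origin: on the bench surface under the middle of the clamp's bar. Its x points away from the robot, across the bar to the batten; its y (to the left) runs along the bar to the sliding head's end; z up. The base covers x -34 to 172 mm, y -178 to 184 mm; its top is at z = 12 mm.
- stop_face (a point): Foot of the stop batten's flat face, against which the boards' far ends are pushed: in the jig's frame x = 142, y = -45, z = 12 mm; axes as the jig's. The batten is a wooden strip along jig y, 22 mm thick behind this face, from y = -161 to 71 mm, its top at jig z = 40 mm.
- clamp: Bar clamp lying on the base, fixed to it; frame = jig's, 12 mm higher. Bar: x -4 to 14, z 10 to 16, y -166 to 173 mm. Two saddles hold it at y = -112 and 22 mm (x -21 to 18, top at z = 18 mm). Fixed jaw at the right: x -7 to 89, y -172 to -142, top at z = 25 mm; its round pad, 24 mm across, is centred at x = 75, z = 13 mm, face at y = -139.5 mm.
- board_left: Board nearer the sliding head: plain pale wood, 100 (x) x 95 (y) x 38 mm, 0.15 to 0.24 kg, loose on the base. Origin: centre of underside; axes nearly the jig's. Starts 8 to 18 mm short of the batten, up to 2.5 degrees askew. Seated: jig x = 92 mm. Its near end (x = -50 mm) faces the bar and can be pushed from above the bar, 20 to 36 mm over the base.
- board_right: Board nearer the fixed jaw: same size, frame and kind of start as board_left. With the joint closed this origin is at jig y = -92 mm and board_left's at +3 mm, 95 mm apart. At the start there are gaps of some 3 to 15 mm to the fixed pad, up to 28 mm between the boards and 8 to 40 mm to the head's pad.
- clamp_head (a joint): Slide of the clamp's head along the bar, m; grows as it opens (jig +y), 0 to 0.08. The pads stand 168 mm + this value apart, so the head bears on the closed pair of boards (190 mm) at 0.022. Starts at 0.062 to 0.078, takes about 3 N to slide (about 5 N when it pushes both boards) and stays where it is left.
- head_back (a point): Where to push the sliding head: point on its back, which looks to jig +y; in the jig's frame x = 40, y = 69.7 + joint value, z = 25 mm (head: z 13 to 37 mm). The back slants, from (x -1, y 82) to (x 88, y 55) mm + joint value. The bar sticks out behind the head; the head's pistol grip (x -90 to -19 mm) points to the robot.
- head_pad (a point): Centre of the face of the sliding head's round pad, 24 mm across, which looks to jig -y at the left board's edge: in the jig's frame x = 75, y = 28.5 + joint value, z = 25 mm.
- offcut: Bystander: loose block of wood 38 x 70 x 38 mm standing on the base's far corner at the sliding head's end. Origin: centre of underside.
- wood_glue: Bystander: loose glue bottle, 60 mm across, 190 mm tall, standing at the right of the jig. Origin: centre of underside.
- spring_clamp2: Bystander: loose black spring clamp, 63 x 111 x 18 mm, lying nearest the robot. Origin: centre of underside.
- tape_measure: Bystander: loose tape measure, 38 x 87 x 66 mm, at the left front. Origin: centre of underside.
- pencil: Bystander: loose pencil, 180 x 13 x 8 mm, lying left of the jig. Origin: centre of underside.

How it is judged (in metres and radians):
On the way, in this order (a step that is already met when the one before it is completed fails the run):
1. both boards sit square against the stop batten while the clamp is still open (x of each of board_left, board_right in the frame of jig above 0.089 m and angle between the x axis of each of board_left, board_right and the x axis of jig, either way round below 0.035 rad and value of joint clamp_head above 0.04 m), for 0.2 s.
2. the head has been pushed up and the boards are closed between the pads (value of joint clamp_head below 0.0245 m), for 0.2 s.
At the end, for the whole second after the job is handed in: The clamp head stands within 2.5 mm of bearing on the closed boards (joint under 0.0245), the joint between the boards and the gap at the fixed pad are each closed to 2.5 mm, both boards lie flat at rest on the base, within 3 mm of the stop batten and square to it within 2 degrees (value of joint clamp_head below 0.0245 m and y of board_left in the frame of board_right below 0.0975 m and y of board_right in the frame of jig below -0.0895 m and x of each of board_left, board_right in the frame of jig above 0.089 m and angle between the x axis of each of board_left, board_right and the x axis of jig, either way round below 0.035 rad and height (world z) of each of board_left, board_right below 0.016 m and linear speed of each of board_left, board_right below 0.01 m/s); the robot touches nothing.
It fails at once if a board is lifted or tipped (height (world z) of any of board_left, board_right above 0.027 m or angle between any of board_left, board_right's own z axis and vertical above 0.2 rad).
It fails at once if a bystander is shifted by more than 25 mm (distance of any of offcut, wood_glue, spring_clamp2, tape_measure, pencil from where it was at the start of the episode above 0.025 m).
It also fails if it takes over 51 s, if anything falls off the work surface, if the arm or the gripper's body presses on something with over 40 N, if the wrist force passes 120 N, or if a joint passes its speed limit or range.

## Working session

There is one attempt and no reset: what is moved stays moved. The work goes in short steps, Python scripts to look and compute and a tool call to move; the robot and the scene stay as the last step left them, time stands still between calls to the robot, and variables do not carry over. Pictures are saved under pics/ and viewed, at most 10 in all, crops included, and the job is handed in when it is done.

```bash
ls; mkdir -p pics; python3 - <<'E'
from station import bot
import cv2
o=bot.get_obs();print(o['time'],o['position'],o['tcp_rot'],o['wrist_force'])
for n in("top","side"):
    cv2.imwrite(f'pics/{n}0.png',bot.capture(n)[:,:,::-1]);i=bot.camera_info(n);print(n,i)
E
```

```text
pics
station.py
0.0 [179.14672731 650.24013217 197.29567034] [ 3.11163433e+00 -4.20938440e-01 -1.40914839e-04] [0.03642555 0.47023063 0.35178361]
top {'K': array([[371.97401595,   0.        , 311.79114681],
       [  0.        , 371.97401595, 200.77474405],
       [  0.        ,   0.        ,   1.        ]]), 'rvec': array([ 1.95454427, -2.25096015,  0.2554281 ]), 'tvec': array([269.23865696, 463.28360723, 870.18520555])}
side {'K': array([[374.92371277,   0.        , 318.15018899],
       [  0.        , 374.92371277, 199.0874693 ],
       [  0.        ,   0.        ,   1.        ]]), 'rvec': array([ 2.1189847 ,  0.0859737 , -0.03261119]), 'tvec': array([-491.10124481,  142.38857699,  957.11779221])}
```

View pics/top0.png

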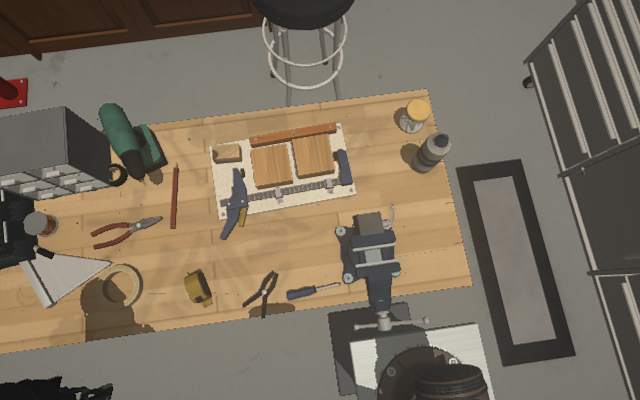

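View pics/side0.png

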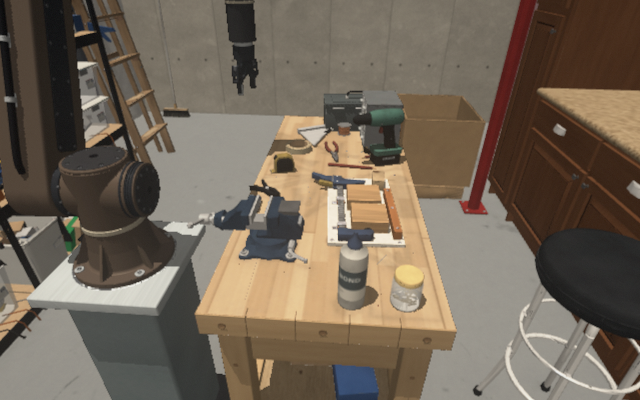

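The top view shows the white jig at about (212–355, 125–218), boards at (271,165) and (314,156), the blue head at (236,195), fixed jaw (344,167), offcut (228,153) and batten (293,134). The side view confirms this, with the vise between robot and jig. Next I'll enlarge the jig.

```bash
cat > h.py <<'E'
import numpy as np, cv2
from station import bot
def cam(n):
    i=bot.camera_info(n); return np.array(i['K']),cv2.Rodrigues(np.array(i['rvec']))[0],np.array(i['tvec'])
def ray(c,u,v,z):
    K,R,t=c; d=R.T@np.linalg.inv(K)@[u,v,1]; o=-R.T@t; return o+d*(z-o[2])/d[2]
def proj(c,P):
    K,R,t=c; return cv2.projectPoints(np.float64(P).reshape(-1,1,3),cv2.Rodrigues(R)[0],t,K,None)[0].reshape(-1,2)
E
python3 - <<'E'
from h import *
c=cam('top')
im=cv2.imread('pics/top0.png')
cv2.imwrite('pics/top0c.png',cv2.resize(im[110:230,200:360],None,fx=5,fy=5,interpolation=cv2.INTER_CUBIC))
for p in [(212,149),(349,123),(355,195),(221,219)]: print(ray(c,*p,12).round())
E
```

```text
[685. 445.  12.]
[707.  69.  12.]
[505.  87.  12.]
[491. 438.  12.]
```

View pics/top0c.png

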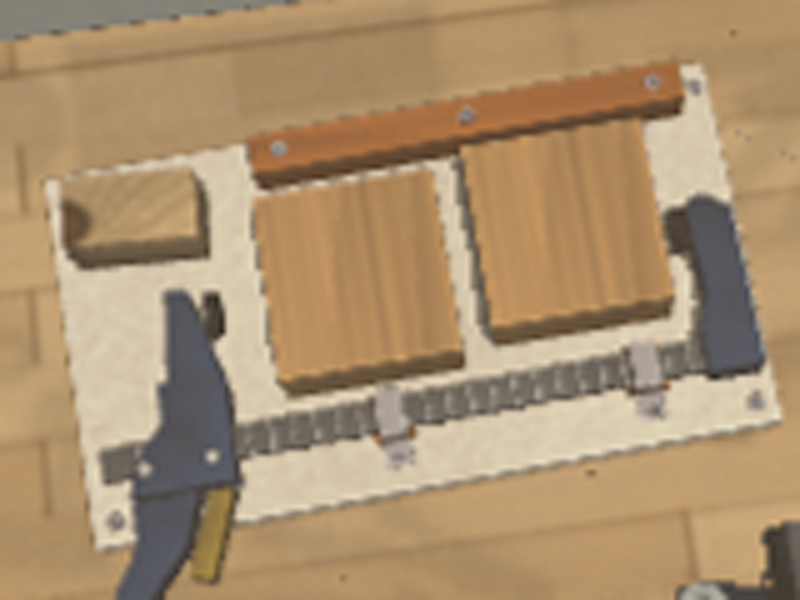

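The crop shows jig corners (45,183),(703,63),(780,418),(98,550), left board top (253,200),(435,172),(463,352),(287,380), right board top (460,145),(640,120),(672,300),(490,330), and the head's back tip at (165,292).

```bash
cat >> h.py <<'E'
from scipy.optimize import least_squares
def pl(J,p):
    a=J[2];p=np.atleast_2d(np.float64(p));c,s=np.cos(a),np.sin(a)
    return np.c_[J[0]+c*p[:,0]-s*p[:,1],J[1]+s*p[:,0]+c*p[:,1],p[:,2]]
def fit(c,P,uv,x0): 
    f=lambda J:(proj(c,pl(J,P))-uv).ravel()
    r=least_squares(f,x0,loss='soft_l1');return r.x,f(r.x).reshape(-1,2)
def rel(J,B):
    d=np.array(B[:2])-J[:2];c,s=np.cos(J[2]),np.sin(J[2]);return np.array([c*d[0]+s*d[1],-s*d[0]+c*d[1],B[2]-J[2]])
BT=[(50,47.5,50),(50,-47.5,50),(-50,-47.5,50),(-50,47.5,50)]
E
python3 - <<'E'
from h import *
c=cam('top')
S=lambda L:(np.float64(L)+.5)/5-.5+[200,110]
P=[(172,184,12),(172,-178,12),(-34,-178,12),(-34,184,12),(164,71,40),(164,-161,40),(142,71,40)]
uv=S([(45,183),(703,63),(780,418),(98,550),(249,148),(680,63),(260,175)])
J,r=fit(c,P,uv,[550,260,.05]);print('J',J.round(3).tolist(),r.round(1).tolist())
for n,L in dict(L=[(253,200),(435,172),(463,352),(287,380)],R=[(460,145),(640,120),(672,300),(490,330)]).items():
    B,r=fit(c,BT,S(L),[600,200,.05]);print(n,B.round(2),rel(J,B).round(3),r.round(1).tolist())
for p in [(165,292),(190,292),(237,485),(135,493)]:
    w=ray(c,*S([p])[0],37);print(rel(J,[w[0],w[1],0]).round(1))
K,R,t=c
print(pl(J,[(40,150,25),(70,175,25),(26,0,40),(26,-90,40)]).round(1))
# bystander rough
for n,p,z in [('vise',(385,215),100),('glue',(440,140),190),('pencil',(176,165),5),('penc2',(174,228),5)]: print(n,ray(c,*p,z).round())
E
```

```text
J [531.853, 260.888, 0.051] [[0.1, -0.2], [0.3, -0.0], [1.3, 0.9], [-0.1, 0.6], [-0.4, -2.0], [0.1, -0.7], [-1.3, 0.3]]
L [6.0529e+02 2.9007e+02 3.0000e-02] [ 7.4827e+01  2.5416e+01 -1.7000e-02] [[0.1, -0.2], [0.1, -0.6], [0.8, 0.1], [-1.3, 0.8]]
R [6.1837e+02 1.8200e+02 2.0000e-02] [ 8.2392e+01 -8.3181e+01 -3.2000e-02] [[-0.1, 0.3], [0.1, -0.2], [0.3, 0.1], [-0.3, -0.2]]
[ 8.940e+01  1.259e+02 -1.000e-01]
[ 8.690e+01  1.132e+02 -1.000e-01]
[-1.840e+01  1.049e+02 -1.000e-01]
[-1.270e+01  1.559e+02 -1.000e-01]
[[564.2 412.7  25. ]
 [592.9 439.2  25. ]
 [557.8 262.2  40. ]
 [562.4 172.3  40. ]]
vise [428.  39. 100.]
glue [561. -91. 190.]
pencil [656. 546.   5.]
penc2 [486. 561.   5.]
```
Head joint ≈ 0.0709 (125.9-55). Good. Board left at x 75±, right 82, both tilted -1° to -2° . Right yaw -0.02..-0.03 vs jig.

The manual's scale: shifts go in shares of 62.5 mm and turns go in units of 0.2 rad. Converting my numbers, 37 mm is 0.592, 31 mm is 0.496, -0.16 rad is -0.8.

drive_effector --moves "0,0,0,-0.8,0.6 | 0,0,0,-0.8,0.6 | 0.496,0.592,0,0,0.6 | 0.496,0.592,0,0,0.6 | 0.496,0.592,0,0,0.6 | 0.496,0.592,0,0,0.6 | 0.496,0.592,0,0,0.6 | 0.496,0.592,0,0,0.6"

```text
time: 1.1
position: [377.1, 437.1, 198.0]
tcp_rot: [3.14, 0.081, -0.0]
wrist_force: [0.3, 1.4, -0.6]
opening: 0.6
grip_force: 0.0
```

drive_effector --moves "0.496,0.592,0,0,0.6 | 0.496,0.592,0,0,0.6 | 0.496,0.592,0,0,0.6 | 0.496,0.592,0,0,0.6 | 0.496,0.592,0,0,0.6 | 0,0,0,0,0.6 | 0,0,0,0,0.6"

```text
time: 1.98
position: [540.5, 261.5, 197.8]
tcp_rot: [3.14, 0.079, -0.001]
wrist_force: [-0.2, -0.7, -0.1]
opening: 0.599
grip_force: 0.0
```

```bash
python3 - <<'E'
from h import *
o=bot.get_obs();print(o['time'],o['position'],o['tcp_rot'],o['wrist_force'])
c=cam('wrist');im=bot.capture('wrist')[:,:,::-1];cv2.imwrite('pics/w1.png',im)
J=[531.853,260.888,.051]
print(c[0].round(1).tolist(),(-c[1].T@c[2]).round())
print(proj(c,pl(J,[(172,184,12),(172,-178,12),(-34,-178,12),(-34,184,12),(142,71,40),(142,-161,40),(25,73,50),(25,-130,50)])).round())
E
```

```text
1.975 [540.45458422 261.47466182 197.75573258] [ 3.14028407e+00  7.89269320e-02 -1.15504342e-03] [-0.20508272 -0.67682781 -0.08654901]
[[338.5, 0.0, 324.6], [0.0, 338.5, 205.6], [0.0, 0.0, 1.0]] [623. 265. 374.]
[[129.   2.]
 [514.   2.]
 [482. 209.]
 [162. 210.]
 [245.  33.]
 [505.  32.]
 [249. 165.]
 [459. 165.]]
```

View pics/w1.png

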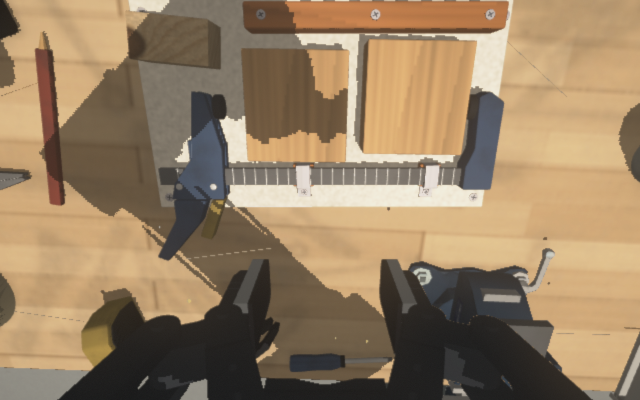

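The wrist view shows base near corners (162,206),(482,206), batten top front edge at row ~29 (243–505), left board top (242,48),(349,49),(346,162),(247,163), right board top (369,38),(476,41),(466,155),(364,153), and head back tip (193,93).

```bash
python3 - <<'E'
from h import *
c=cam('wrist')
P=[(-34,-178,12),(-34,184,12),(142,71,40),(142,-161,40),(164,71,40),(164,-161,40),(-4,173,28),(14,173,28),(89,-172,37),(89,-142,37)]
uv=[(482,206),(162,206),(244,28),(506,32),(244,2),(510,2),(160,184),(160,168),(503,97),(480,93)]
J,r=fit(c,P,np.float64(uv),[532,261,.05]);print('J',J.round(3).tolist(),r.round(1).tolist())
for n,L in dict(L=[(242,48),(349,49),(346,162),(247,163)],R=[(369,38),(476,41),(466,155),(364,153)]).items():
    B,r=fit(c,BT,np.float64(L),[600,200,.05]);print(n,rel(J,B).round(3),r.round(1).tolist())
for p in [(193,93),(228,193)]:
    w=ray(c,*p,37);print(rel(J,[w[0],w[1],0]).round(1))
o=bot.get_obs()['position'];print(rel(J,[o[0],o[1],0]))
E
```

```text
J [534.056, 261.795, 0.046] [[-0.4, 2.1], [-0.6, 0.5], [1.2, 1.2], [0.2, -1.3], [-0.6, -1.0], [0.6, 0.5], [0.7, 0.5], [-1.9, -0.3], [3.5, -3.5], [-5.2, 0.4]]
L [ 7.5231e+01  2.6488e+01 -4.0000e-03] [[-1.2, 0.2], [0.3, 0.3], [-0.1, 0.2], [0.9, -1.7]]
R [ 8.3252e+01 -8.5499e+01 -5.0000e-03] [[0.2, 0.7], [2.4, -1.0], [-3.5, -0.4], [-0.2, 0.6]]
[ 88.  124.7  -0. ]
[-10.4 100.   -0. ]
[ 6.13592554 -0.08946086 -0.04616323]
```

Scaled: 30 mm is 0.48, 25 mm is 0.4.

drive_effector --moves "-0.016,-0.224,0.48,0,0.6 | -0.016,-0.208,0.48,0,0.6 | 0,0,0.48,0,0.6 | 0,0,0.48,0,0.6 | 0,0,0.4,0,0.6 | 0,0,0.24,0,0.6 | 0,0,0,0,0.6 | 0,0,0,0,0.6"

```text
time: 3.02
position: [537.7, 289.4, 39.3]
tcp_rot: [-3.14, -0.082, -0.002]
wrist_force: [0.4, -0.3, -0.4]
opening: 0.593
grip_force: 0.0
```

drive_effector --moves "0.08,0,0,0,0.6 | 0.08,0,0,0,0.6 | 0.064,0,0,0,0.6 | 0.064,0,0,0,0.6 | 0.048,0,0,0,0.6 | 0,0,0,0,0.6"

```text
time: 3.78
position: [558.4, 289.6, 38.1]
tcp_rot: [3.14, 0.08, -0.0]
wrist_force: [0.2, -0.2, -0.2]
opening: 0.603
grip_force: 0.0
```

drive_effector --moves "0.032,0,0,0,0.6 | 0.032,0,0,0,0.6 | 0.016,0,0,0,0.6 | 0.016,0,0,0,0.6"

```text
time: 4.28
position: [564.3, 290.0, 38.2]
tcp_rot: [3.141, 0.08, -0.0]
wrist_force: [0.1, -0.8, 0.2]
opening: 0.602
grip_force: 0.0
```

drive_effector --moves "0.016,0,0,0,0.6 | 0.016,0,0,0,0.6"

```text
time: 4.53
position: [566.3, 290.1, 38.2]
tcp_rot: [-3.141, -0.08, -0.0]
wrist_force: [0.2, 1.1, -0.2]
opening: 0.599
grip_force: 0.0
```

drive_effector --moves "0.016,0,0,0,0.6 | 0.016,0,0,0,0.6"

```text
time: 4.78
position: [568.3, 290.2, 38.2]
tcp_rot: [-3.141, -0.08, -0.0]
wrist_force: [-0.8, 0.1, -0.4]
opening: 0.599
grip_force: 0.0
```

```bash
python3 - <<'E'
from h import *
im=bot.capture('wrist')[:,:,::-1];cv2.imwrite('pics/w2.png',im)
E
```

```text
(no output)
```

View pics/w2.png

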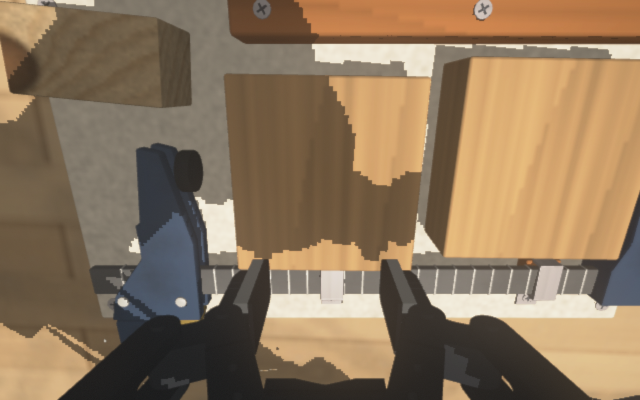

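The left board's far edge runs (224,74)–(430,78) with a gap still to the batten (row 42). The fingertips (row 260) are just at its near end.

```bash
cat > m.py <<'E'
from h import *
J=np.array([533.3,261.5,.048])
if __name__=='__main__':
    c=cam('wrist')
    B,r=fit(c,BT,np.float64([(224,74),(430,78),(412,270),(238,270)]),[600,290,.05]);print(rel(J,B).round(3),r.round(1).tolist())
    w=ray(c,235,37,40);print('batten',rel(J,[w[0],w[1],0]))
    o=bot.get_obs()['position'];print(rel(J,[o[0],o[1],0]))
E
python3 m.py
```

```text
[ 7.6301e+01  2.6177e+01 -9.0000e-03] [[-0.9, 0.3], [1.7, -1.1], [-0.5, 1.7], [0.2, -0.1]]
batten [ 1.43506070e+02  6.90097378e+01 -4.80000000e-02]
[36.4428091  26.98550076 -0.048     ]
```

drive_effector --moves "0.016,0,0,0,0.6 | 0.016,0,0,0,0.6 | 0.016,0,0,0,0.6 | 0.016,0,0,0,0.6"

```text
time: 5.32
position: [572.3, 290.4, 38.2]
tcp_rot: [3.141, 0.08, -0.0]
wrist_force: [1.2, -0.5, 0.4]
opening: 0.602
grip_force: 0.0
```

```bash
python3 - <<'E'
from m import *
c=cam('wrist');o=bot.get_obs();p=o['position'];t=rel(J,[p[0],p[1],0]);print(t,c[0].dot([0,0,1]),(-c[1].T@c[2]))
for z in (38,45,52,60,70): print(z,proj(c,pl(J,[(t[0]+d,t[1]+25,z) for d in(-11,0,11)])).round().tolist())
cv2.imwrite('pics/s2.png',cv2.resize(bot.capture('side')[150:270,290:450,::-1],None,fx=5,fy=5,interpolation=cv2.INTER_CUBIC))
E
```

```text
[40.34495742 26.95590158 -0.048     ] [324.61916203 205.60211477   1.        ] [654.36106177 294.35870048 214.91775271]
38 [[281.0, 262.0], [281.0, 244.0], [280.0, 227.0]]
45 [[280.0, 268.0], [279.0, 250.0], [278.0, 231.0]]
52 [[278.0, 274.0], [277.0, 256.0], [277.0, 237.0]]
60 [[276.0, 282.0], [275.0, 263.0], [274.0, 243.0]]
70 [[274.0, 292.0], [273.0, 273.0], [271.0, 252.0]]
```

View pics/s2.png

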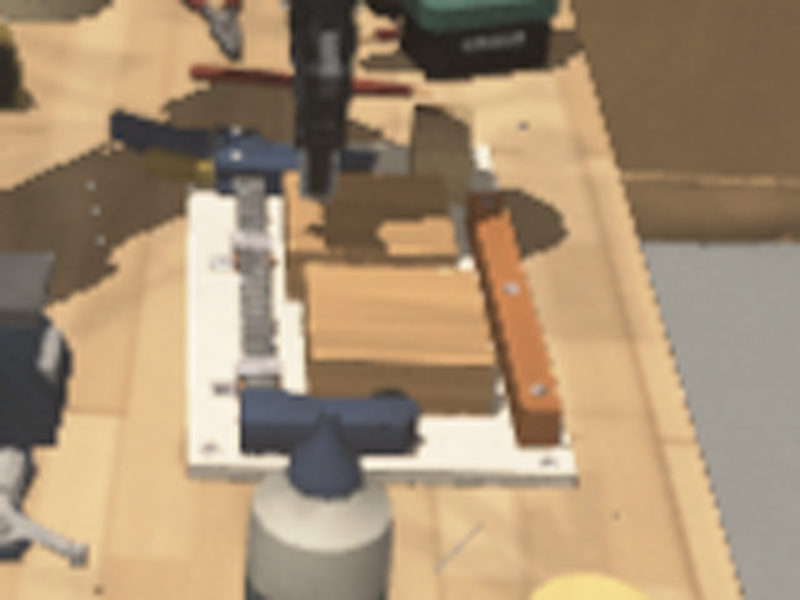

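The side view shows the fingertips skimming above the left board's top: at this opening the tips stand higher than I assumed. I'll back off and go lower.

Scaled: 3 mm is 0.048, -19 mm is -0.304.

drive_effector --moves "0,0,-0.128,0,0.6 | -0.304,0,0,0,0.6 | -0.304,0,0,0,0.6 | 0,0,0.128,0,0.6 | 0,0,0.064,0,0.6 | 0,0,0.064,0,0.6 | 0,0,0.048,0,0.6 | 0,0,0,0,0.6"

```text
time: 6.38
position: [534.3, 288.2, 26.7]
tcp_rot: [3.14, 0.08, -0.001]
wrist_force: [0.0, 0.3, 0.3]
opening: 0.605
grip_force: 0.0
```

drive_effector --moves "0.08,0,0,0,0.6 | 0.064,0,0,0,0.6 | 0.064,0,0,0,0.6 | 0,0,0,0,0.6"

```text
time: 6.88
position: [547.6, 289.1, 27.2]
tcp_rot: [-3.141, -0.08, -0.0]
wrist_force: [-0.7, -0.4, 0.2]
opening: 0.6
grip_force: 0.0
```

drive_effector --moves "0.048,0,0,0,0.6 | 0.048,0,0,0,0.6"

```text
time: 7.12
position: [553.4, 289.5, 27.2]
tcp_rot: [-3.141, -0.081, -0.0]
wrist_force: [-1.2, 0.7, -0.3]
opening: 0.599
grip_force: 0.0
```

Scaled: 3 mm is 0.048, 2 mm is 0.032.

drive_effector --moves "0.048,0,0,0,0.6 | 0.032,0,0,0,0.6 | 0.032,0,0,0,0.6"

```text
time: 7.5
position: [560.4, 289.7, 27.2]
tcp_rot: [3.141, 0.08, -0.0]
wrist_force: [-0.4, 0.8, -0.1]
opening: 0.599
grip_force: 0.0
```

drive_effector --moves "0.032,0,0,0,0.6 | 0.016,0,0,0,0.6"

```text
time: 7.75
position: [563.4, 289.9, 27.2]
tcp_rot: [3.141, 0.08, 0.0]
wrist_force: [0.4, -0.7, -0.0]
opening: 0.599
grip_force: 0.0
```

drive_effector --moves "0.016,0,0,0,0.6 | 0.016,0,0,0,0.6"

```text
time: 8.0
position: [565.3, 290.0, 27.2]
tcp_rot: [3.141, 0.08, -0.0]
wrist_force: [0.1, 0.1, -0.8]
opening: 0.602
grip_force: 0.0
```

```bash
python3 - <<'E'
from m import *
a=cv2.resize(bot.capture('side')[150:270,290:450,::-1],None,fx=3,fy=3,interpolation=cv2.INTER_CUBIC)
b=bot.capture('wrist')[:,:,::-1];cv2.imwrite('pics/w3.png',b)
b=cv2.resize(b,(576,360)) [:, :320]
b=bot.capture('wrist')[:300,150:470,::-1]
a=cv2.copyMakeBorder(a,0,0,0,0,cv2.BORDER_CONSTANT)
h=np.zeros((360,800,3),np.uint8);h[:360,:480]=a;h[:300,480:]=b
cv2.imwrite('pics/c3.png',h)
E
```

```text
(no output)
```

View pics/c3.png

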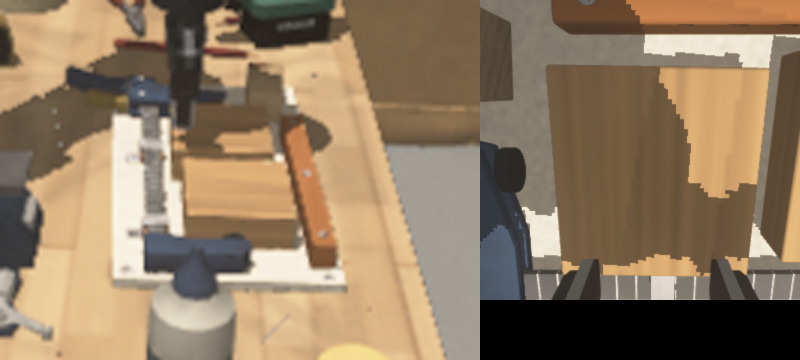

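```bash
python3 - <<'E'
from m import *
c=cam('wrist');o=bot.get_obs();p=o['position'];t=rel(J,[p[0],p[1],0]);print(t,p)
B,r=fit(c,BT,np.float64([(217,65),(439,68),(418,274),(232,274)]),[600,290,.05]);print(rel(J,B).round(3),r.round(1).tolist())
for z in (27,38,50,60,70): print(z,proj(c,pl(J,[(t[0]+d,t[1]+25,z) for d in(-22,-11,0,11)])).round().tolist())
E
```

```text
[33.2742945 26.9580205 -0.048    ] [565.24248172 290.02352372  27.18021786]
[ 7.6437e+01  2.6066e+01 -9.0000e-03] [[-1.8, -0.5], [1.6, -0.6], [-0.6, 2.7], [0.7, 0.8]]
27 [[282.0, 278.0], [281.0, 262.0], [281.0, 245.0], [280.0, 227.0]]
38 [[280.0, 289.0], [279.0, 271.0], [278.0, 253.0], [277.0, 234.0]]
50 [[277.0, 301.0], [276.0, 283.0], [275.0, 264.0], [274.0, 244.0]]
60 [[274.0, 313.0], [273.0, 294.0], [272.0, 274.0], [271.0, 253.0]]
70 [[271.0, 326.0], [270.0, 306.0], [269.0, 285.0], [268.0, 263.0]]
```

```bash
python3 - <<'E'
from m import *
s=cam('side');w=cam('wrist')
for n,(u,v) in [('s3 now TCP 565,290,27',(351,191.7)),('s2 TCP 572,290,38',(354,189))]:
  for z in (30,40,50,60,70): print(n,z,(ray(s,u,v,z)).round().tolist())
for z in (30,40,50,60,70): print('w',z,ray(w,385,262,z).round().tolist())
p=bot.get_obs()['position']
print(proj(s,[[p[0],p[1]-d,p[2]+z] for d,z in((0,0),(30,0),(30,13),(30,25),(30,40))]).round(1).tolist())
E
```

```text
s3 now TCP 565,290,27 30 [572.0, 323.0, 30.0]
s3 now TCP 565,290,27 40 [571.0, 305.0, 40.0]
s3 now TCP 565,290,27 50 [571.0, 288.0, 50.0]
s3 now TCP 565,290,27 60 [570.0, 271.0, 60.0]
s3 now TCP 565,290,27 70 [570.0, 254.0, 70.0]
s2 TCP 572,290,38 30 [581.0, 341.0, 30.0]
s2 TCP 572,290,38 40 [581.0, 323.0, 40.0]
s2 TCP 572,290,38 50 [580.0, 306.0, 50.0]
s2 TCP 572,290,38 60 [579.0, 288.0, 60.0]
s2 TCP 572,290,38 70 [579.0, 271.0, 70.0]
w 30 [558.0, 255.0, 30.0]
w 40 [563.0, 257.0, 40.0]
w 50 [568.0, 259.0, 50.0]
w 60 [573.0, 262.0, 60.0]
w 70 [578.0, 264.0, 70.0]
[[348.8, 197.7], [348.7, 202.9], [349.0, 199.2], [349.2, 195.8], [349.5, 191.4]]
```

Both cameras put the tips about 38 mm above the reported TCP, so I'll check by touching down gently on the board's top.

Scaled: 3 mm is 0.048.

drive_effector --moves "0.048,0,0,0,0.6 | 0.048,0,0,0,0.6 | 0,0,0.048,0,0.6 | 0,0,0.048,0,0.6"

```text
time: 8.65
position: [571.1, 290.2, 20.9]
tcp_rot: [3.14, 0.08, -0.0]
wrist_force: [-0.5, -0.4, -0.3]
opening: 0.597
grip_force: 0.0
```

drive_effector --moves "0,0,0.032,0,0.6 | 0,0,0.032,0,0.6"

```text
time: 8.9
position: [571.1, 290.3, 17.0]
tcp_rot: [3.14, 0.081, -0.0]
wrist_force: [0.1, 0.6, 0.0]
opening: 0.604
grip_force: 0.0
```

drive_effector --moves "0,0,0.016,0,0.6 | 0,0,0.016,0,0.6"

```text
time: 9.15
position: [571.3, 290.4, 15.2]
tcp_rot: [-3.141, -0.08, -0.0]
wrist_force: [0.2, -0.1, -0.6]
opening: 0.601
grip_force: 0.0
```

Scaled: 1 mm is 0.016.

drive_effector --moves "0,0,0.016,0,0.6 | 0,0,0.016,0,0.6"

```text
time: 9.4
position: [571.3, 290.4, 13.7]
tcp_rot: [-3.141, -0.081, -0.0]
wrist_force: [-3.6, -0.3, 9.3]
opening: 0.599
grip_force: 5.0
```

drive_effector --moves "0,0,0.016,0,0.6 | 0,0,0,0,0.6"

```text
time: 9.65
position: [571.3, 290.4, 13.7]
tcp_rot: [-3.14, -0.081, -0.001]
wrist_force: [-3.9, -1.4, 11.5]
opening: 0.599
grip_force: 5.7
```

drive_effector --moves "0,0,0.016,0,0.6 | 0,0,0,0,0.6"

```text
time: 9.9
position: [571.3, 290.4, 13.7]
tcp_rot: [-3.14, -0.082, -0.002]
wrist_force: [-7.5, -2.4, 18.5]
opening: 0.6
grip_force: 9.3
```

Contact is at TCP z≈14, so the tips sit ~36 mm above the reported TCP at this opening. Tips at z≈40 mean TCP z≈4.

drive_effector --moves "0,0,-0.32,0,0.6 | -0.288,0,0,0,0.6 | -0.304,0,0,0,0.6 | 0,0,0.16,0,0.6 | 0,0,0.128,0,0.6 | 0,0,0.064,0,0.6 | 0,0,0.064,0,0.6 | 0,0,0,0,0.6"

```text
time: 10.9
position: [534.3, 288.2, 4.7]
tcp_rot: [3.14, 0.08, -0.001]
wrist_force: [0.8, 1.0, -0.1]
opening: 0.603
grip_force: 0.0
```

drive_effector --moves "0.08,0,0,0,0.6 | 0.08,0,0,0,0.6 | 0.064,0,0,0,0.6 | 0.064,0,0,0,0.6"

```text
time: 11.4
position: [552.4, 289.3, 5.3]
tcp_rot: [3.141, 0.08, -0.0]
wrist_force: [-1.3, -0.1, 1.6]
opening: 0.6
grip_force: 0.5
```

drive_effector --moves "0.048,0,0,0,0.6 | 0.048,0,0,0,0.6"

```text
time: 11.65
position: [558.4, 289.6, 5.2]
tcp_rot: [3.14, 0.08, -0.0]
wrist_force: [-1.2, -0.1, 1.1]
opening: 0.596
grip_force: 0.5
```

Now there is contact. Continuing to the batten.

Scaled: 2 mm is 0.032.

drive_effector --moves "0.032,0,0,0,0.6 | 0.032,0,0,0,0.6"

```text
time: 11.9
position: [562.3, 289.8, 5.2]
tcp_rot: [3.141, 0.08, -0.0]
wrist_force: [-0.9, 0.4, 0.5]
opening: 0.601
grip_force: 0.5
```

drive_effector --moves "0.016,0,0,0,0.6 | 0.016,0,0,0,0.6"

```text
time: 12.15
position: [563.6, 289.8, 5.1]
tcp_rot: [3.14, 0.08, -0.002]
wrist_force: [-6.2, 1.6, 3.9]
opening: 0.598
grip_force: 3.4
```

drive_effector --moves "0.016,0,0,0,0.6 | 0.016,0,0,0,0.6"

```text
time: 12.4
position: [563.6, 289.8, 5.1]
tcp_rot: [3.14, 0.08, -0.006]
wrist_force: [-15.4, 3.0, 9.3]
opening: 0.599
grip_force: 7.8
```

Scaled: 40 mm is 0.64, 20 mm is 0.32.

drive_effector --moves "-0.192,0,0,0,0.6 | -0.208,0.32,0,0,0.6 | 0,0.64,0,0,0.6 | 0,0.64,0,0,0.6 | 0,0.192,0,0,0.6 | 0.096,0,0,0,0.6 | 0.08,0,0,0,0.6 | 0.064,0,0,0,0.6"

```text
time: 13.4
position: [562.3, 178.5, 5.1]
tcp_rot: [3.14, 0.082, -0.0]
wrist_force: [-1.0, -1.3, -0.0]
opening: 0.599
grip_force: 0.5
```

drive_effector --moves "0.048,0,0,0,0.6 | 0.032,0,0,0,0.6 | 0,0,0,0,0.6"

```text
time: 13.78
position: [567.2, 178.1, 5.1]
tcp_rot: [-3.141, -0.081, -0.0]
wrist_force: [0.2, -0.1, 0.2]
opening: 0.601
grip_force: 0.0
```

drive_effector --moves "0.016,0,0,0,0.6 | 0.016,0,0,0,0.6"

```text
time: 14.02
position: [568.9, 178.0, 5.2]
tcp_rot: [3.141, 0.08, -0.0]
wrist_force: [-0.5, 0.3, -0.3]
opening: 0.605
grip_force: 0.3
```

Scaled: 1 mm is 0.016.

drive_effector --moves "0.016,0,0,0,0.6 | 0,0,0,0,0.6"

```text
time: 14.28
position: [569.3, 177.9, 5.1]
tcp_rot: [3.14, 0.08, -0.002]
wrist_force: [-4.7, 1.6, 1.3]
opening: 0.597
grip_force: 2.3
```

drive_effector --moves "0.016,0,0,0,0.6 | 0.016,0,0,0,0.6"

```text
time: 14.52
position: [569.3, 177.7, 4.9]
tcp_rot: [3.14, 0.08, -0.007]
wrist_force: [-14.6, 3.3, 7.5]
opening: 0.603
grip_force: 7.0
```

drive_effector --moves "0.016,0,0,0,0.6 | 0,0,0,0,0.6"

```text
time: 14.78
position: [569.2, 177.6, 4.8]
tcp_rot: [3.139, 0.079, -0.009]
wrist_force: [-16.5, 4.1, 10.4]
opening: 0.598
grip_force: 8.1
```

Both boards are seated against the batten. Next: retreat, rise, and move behind the head.

Scaled: -40 mm is -0.64, -10 mm is -0.16.

drive_effector --moves "-0.16,0,0,0,0.6 | -0.128,0,-0.32,0,0.6 | 0,-0.32,-0.48,0,0.6 | 0,-0.64,-0.48,0,0.6 | 0.096,-0.64,0,0,0.6 | 0.096,-0.64,0,0,0.6 | 0.096,-0.64,0,0,0.6 | 0.096,-0.64,0,0,0.6"

```text
time: 15.78
position: [568.3, 399.9, 87.3]
tcp_rot: [-3.139, -0.081, -0.003]
wrist_force: [0.5, 1.1, -0.2]
opening: 0.605
grip_force: 0.0
```

drive_effector --moves "0,-0.64,0,0,0.6 | 0,-0.4,0,0,0.6 | 0,0,0,0,0.6 | 0,0,0,0,0.6"

```text
time: 16.27
position: [564.5, 462.9, 86.2]
tcp_rot: [-3.14, -0.08, -0.001]
wrist_force: [0.7, 0.0, -0.3]
opening: 0.598
grip_force: 0.0
```

```bash
python3 - <<'E'
from m import *
o=bot.get_obs();p=o['position'];print(o['time'],p,rel(J,[p[0],p[1],0]))
a=cv2.resize(bot.capture('top')[110:230,200:360,::-1],None,fx=3,fy=3,interpolation=cv2.INTER_CUBIC)
b=bot.capture('wrist')[:,:,::-1];cv2.imwrite('pics/w4.png',b)
h=np.zeros((360,800,3),np.uint8);h[:,:480]=a;h[:,480:]=b[:360,320:]
cv2.imwrite('pics/c4.png',h)
E
```

```text
16.275 [564.49553446 462.93559694  86.18802934] [ 4.08248003e+01  1.99706777e+02 -4.80000000e-02]
```

View pics/c4.png

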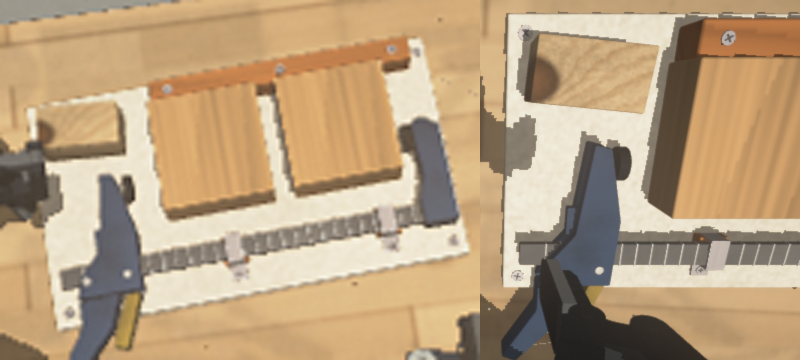

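The boards are flush with the batten (top view), and the finger is behind the head, clear of the offcut. Now I'll lower the fingers and push the head.

Scaled: 22 mm is 0.352, 14 mm is 0.224.

drive_effector --moves "0,0,0.384,0,0.6 | 0,0,0.384,0,0.6 | 0,0,0.352,0,0.6 | 0,0,0.224,0,0.6 | 0,0,0.16,0,0.6 | 0,0,0.032,0,0.6 | 0,0,0,0,0.6"

```text
time: 17.25
position: [564.7, 463.5, -10.2]
tcp_rot: [-3.14, -0.081, -0.001]
wrist_force: [0.3, 1.1, 0.5]
opening: 0.602
grip_force: 0.0
```

drive_effector --moves "0,0.08,0,0,0.6 | 0,0.08,0,0,0.6 | 0,0.048,0,0,0.6 | 0,0.048,0,0,0.6"

```text
time: 17.75
position: [565.3, 447.0, -10.6]
tcp_rot: [-3.14, -0.08, -0.0]
wrist_force: [-1.1, 0.4, 0.1]
opening: 0.6
grip_force: 0.0
```

drive_effector --moves "0,0.048,0,0,0.6 | 0,0.048,0,0,0.6"

```text
time: 18.0
position: [565.7, 441.9, -10.6]
tcp_rot: [-3.139, -0.081, -0.001]
wrist_force: [-0.4, 2.5, -0.7]
opening: 0.604
grip_force: 1.3
```

drive_effector --moves "0,0.048,0,0,0.6 | 0,0.048,0,0,0.6"

```text
time: 18.25
position: [566.0, 435.5, -10.6]
tcp_rot: [-3.14, -0.081, -0.001]
wrist_force: [0.4, 2.8, -0.3]
opening: 0.6
grip_force: 1.4
```

drive_effector --moves "0,0.064,0,0,0.6 | 0,0.064,0,0,0.6 | 0,0.064,0,0,0.6 | 0,0.064,0,0,0.6"

```text
time: 18.75
position: [566.8, 419.0, -10.7]
tcp_rot: [-3.14, -0.08, -0.0]
wrist_force: [-0.3, 2.9, 0.3]
opening: 0.599
grip_force: 1.5
```

drive_effector --moves "0,0.048,0,0,0.6 | 0,0.048,0,0,0.6 | 0,0.048,0,0,0.6 | 0,0.048,0,0,0.6"

```text
time: 19.25
position: [567.4, 407.2, -10.7]
tcp_rot: [-3.14, -0.08, -0.0]
wrist_force: [0.6, 3.3, -0.3]
opening: 0.603
grip_force: 1.9
```

drive_effector --moves "0,0.048,0,0,0.6 | 0,0.048,0,0,0.6"

```text
time: 19.5
position: [567.6, 401.2, -10.7]
tcp_rot: [-3.14, -0.08, -0.0]
wrist_force: [0.1, 5.0, 0.5]
opening: 0.603
grip_force: 2.2
```

drive_effector --moves "0,0.032,0,0,0.6 | 0,0.032,0,0,0.6"

```text
time: 19.75
position: [567.8, 397.3, -10.7]
tcp_rot: [-3.14, -0.08, -0.0]
wrist_force: [-0.7, 3.4, 0.3]
opening: 0.599
grip_force: 2.3
```

drive_effector --moves "0,0.032,0,0,0.6 | 0,0.016,0,0,0.6"

```text
time: 20.0
position: [568.1, 395.1, -10.6]
tcp_rot: [-3.139, -0.08, -0.001]
wrist_force: [-1.2, 8.0, 0.6]
opening: 0.602
grip_force: 3.9
```

drive_effector --moves "0,0.016,0,0,0.6 | 0,0.016,0,0,0.6"

```text
time: 20.25
position: [568.3, 394.8, -10.4]
tcp_rot: [-3.137, -0.081, -0.003]
wrist_force: [-1.8, 12.6, -0.2]
opening: 0.6
grip_force: 5.7
```

drive_effector --moves "0,0.016,0,0,0.6 | 0,0,0,0,0.6"

```text
time: 20.5
position: [568.7, 394.7, -10.1]
tcp_rot: [-3.136, -0.081, -0.004]
wrist_force: [-1.5, 14.3, 0.1]
opening: 0.601
grip_force: 5.9
```

drive_effector --moves "0,0.032,0,0,0.6 | 0,0.032,0,0,0.6 | 0,0,0,0,0.6"

```text
time: 20.88
position: [570.1, 393.9, -9.2]
tcp_rot: [-3.131, -0.083, -0.009]
wrist_force: [-1.0, 21.9, -1.3]
opening: 0.596
grip_force: 9.2
```

drive_effector --moves "0,-0.32,0,0,0.6 | 0,-0.32,0,0,0.6 | 0,0,-0.48,0,0.6 | 0,0,-0.64,0,0.6 | 0,-0.32,-0.64,0,0.6 | 0,0,0,0,0.6 | 0,0,0,0,0.6"

```text
time: 21.75
position: [564.5, 446.6, 98.2]
tcp_rot: [3.139, 0.08, -0.003]
wrist_force: [-0.3, 0.1, -0.9]
opening: 0.601
grip_force: 0.0
```

```bash
python3 - <<'E'
from m import *
o=bot.get_obs();p=o['position'];print(o['time'],p)
a=cv2.resize(bot.capture('top')[110:230,200:360,::-1],None,fx=3,fy=3,interpolation=cv2.INTER_CUBIC)
b=bot.capture('wrist')[:,:,::-1];cv2.imwrite('pics/w5.png',b)
h=np.zeros((360,800,3),np.uint8);h[:,:480]=a;h[:,480:]=b[:360,320:]
cv2.imwrite('pics/c5.png',h)
E
```

```text
21.75 [564.45297829 446.63675681  98.19913551]
```

View pics/c5.png

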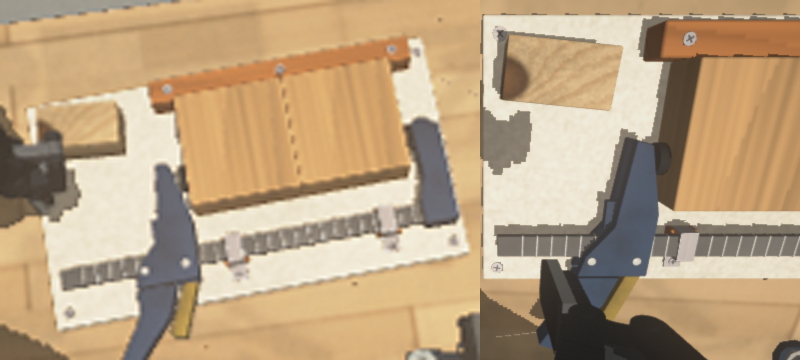

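The boards look closed tight between the pads and flush with the batten. I'll press both near ends once more across the joint, then check from above.

The manual's scale: shifts go in shares of 62.5 mm and turns go in units of 0.2 rad. Converting my numbers, 38 mm is 0.608, 30 mm is 0.48.

drive_effector --moves "-0.096,0.608,0,0,0.6 | -0.096,0.608,0,0,0.6 | -0.096,0.608,0,0,0.6 | -0.096,0.608,0,0,0.6 | -0.096,0.608,0,0,0.6 | -0.096,0.608,0,0,0.6 | 0,0,0.32,0,0.6 | 0,0,0.48,0,0.6"

```text
time: 22.85
position: [541.1, 216.7, 48.8]
tcp_rot: [-3.14, -0.078, -0.001]
wrist_force: [0.7, -0.2, 0.1]
opening: 0.606
grip_force: 0.0
```

drive_effector --moves "0,0,0.32,0,0.6 | 0,0,0.24,0,0.6 | 0,0,0.128,0,0.6 | 0,0,0,0,0.6 | 0.08,0,0,0,0.6 | 0.08,0,0,0,0.6 | 0.08,0,0,0,0.6 | 0.064,0,0,0,0.6"

```text
time: 23.85
position: [560.5, 218.7, 6.4]
tcp_rot: [-3.14, -0.08, -0.001]
wrist_force: [0.2, -0.1, -0.7]
opening: 0.601
grip_force: 0.0
```

drive_effector --moves "0.048,0,0,0,0.6 | 0.032,0,0,0,0.6 | 0,0,0,0,0.6"

```text
time: 24.22
position: [564.9, 218.9, 6.1]
tcp_rot: [3.141, 0.08, -0.0]
wrist_force: [-0.7, 0.1, -0.2]
opening: 0.599
grip_force: 0.0
```

drive_effector --moves "0.016,0,0,0,0.6 | 0.016,0,0,0,0.6"

```text
time: 24.48
position: [566.9, 219.1, 6.2]
tcp_rot: [-3.141, -0.081, -0.0]
wrist_force: [-0.3, 0.2, 0.2]
opening: 0.598
grip_force: 0.0
```

drive_effector --moves "0.016,0,0,0,0.6 | 0,0,0,0,0.6"

```text
time: 24.72
position: [567.2, 218.9, 6.1]
tcp_rot: [3.14, 0.08, -0.002]
wrist_force: [-3.9, 1.1, 2.2]
opening: 0.601
grip_force: 2.1
```

drive_effector --moves "0.016,0,0,0,0.6 | 0.016,0,0,0,0.6"

```text
time: 24.98
position: [567.3, 218.7, 6.0]
tcp_rot: [3.14, 0.08, -0.006]
wrist_force: [-14.3, 4.0, 10.0]
opening: 0.602
grip_force: 7.7
```

drive_effector --moves "-0.24,0,0,0,0.6 | -0.08,0,-0.32,0,0.6 | 0,0,-0.96,0,0.6 | 0,0,-0.96,0,0.6 | -0.32,0,-0.64,0,0.6 | 0,0,0,0,0.6 | 0,0,0,0,0.6"

```text
time: 25.85
position: [529.6, 217.0, 185.9]
tcp_rot: [-3.14, -0.081, -0.001]
wrist_force: [-0.5, 0.7, -0.8]
opening: 0.6
grip_force: 0.0
```

```bash
python3 - <<'E'
from m import *
b=bot.capture('wrist')[:,:,::-1];cv2.imwrite('pics/w6.png',cv2.resize(b[:260,130:530],None,fx=2,fy=2,interpolation=cv2.INTER_CUBIC))
E
```

```text
(no output)
```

View pics/w6.png

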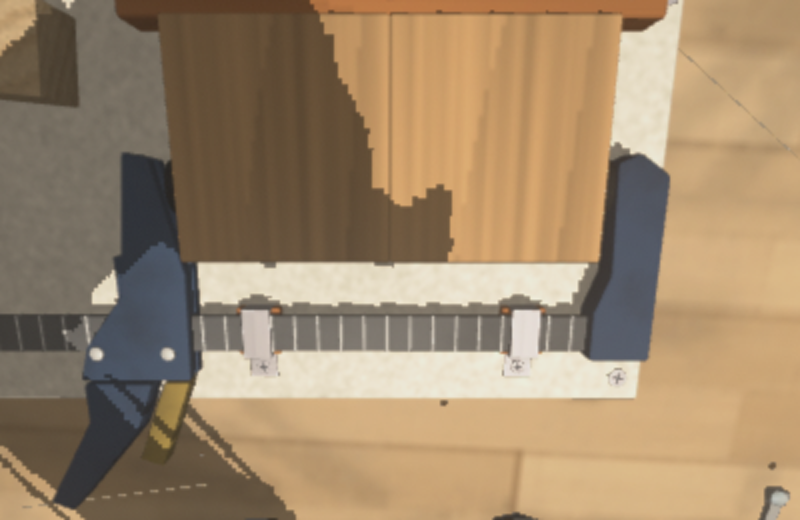

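The joint is closed (a hairline at column 390). Both far ends are on the batten (row 13), and the near ends are collinear (row 262). The clamp is tight and the robot is clear.

```bash
python3 -c "
from station import bot
print(bot.job_done())"
```

```text
the job is handed in; nothing more can be done
None
```

The job is handed in at about 26 s of the 51 s allowed: the last picture shows both boards square against the batten and closed tight between the clamp pads, with the arm clear and no bystander seen disturbed; the judge returned no verdict.

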